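# Sort the odds and ends and show the jar's underside to the stock camera

## Robot

A 6-joint arm with a two-finger parallel gripper is mounted at the origin on a cart in front of the work surface, level with it; the furniture and walls round the work are solid. World frame = base frame: x ahead of the robot, y to its left, z up, the work surface at z = 0. Lengths are in m, angles in rad, forces in N, time in s.
With the tool pointing down it reaches from about 0.325 to 0.9 m from the base axis. Payload 6.1 kg.
Tool frame: the origin (TCP) lies midway between the tips of the shut fingers; the grasp point (between the pads) lies 19 mm behind it; x points along the fingers, y is the direction in which the jaws open and shut, and the axes are right-handed (so a half turn about x gives the same grasp; the last joint's range is limited). The gripper opens to 85 mm and grips with 20 to 120 N. Pads are 22 mm wide; open, the fingers measure 114 mm over their backs; the gripper's body (76 mm by 85 mm) begins 54 mm behind the grasp point. The pads swing forward as they close: fully open they stand 13 mm farther back than shut.
Start: joints at [1.128, 0.22, 1.526, -0, 1.395, -0.126], TCP at [0.195, 0.594, 0.231] pointing down, gripper open.
Joint ranges: [-2.98, 2.98], [-0.91, 2.08], [0.09, 2.57], [-1.24, 4.39], [0.2, 2.65], [-2.68, 2.68]. Speed limits (rad/s): [2.57, 2.57, 3.01, 3.14, 3.14, 3.14].

## Interface

Orientations are given as [roll, pitch, yaw] about the fixed x, y, z axes, in that order (R = Rz(yaw) Ry(pitch) Rx(roll)).
In Python, from plant import movep, move_l, set_joints, gripper_to, hold, inverse_kinematics, observe, get_image, get_calibration, Unreachable, job_done gives the robot as it stands. Calls block until the motion is done:
- movep(position, orientation): joint-space move of the TCP to a pose.
- move_l(position, feed=0.15, rotation=None, max_force=None): straight line of the TCP; rotation=None keeps the orientation; feed is the mean speed in m/s. With max_force (N) it stops when the force on the tool has changed by that much, and returns True; else False.
- set_joints(angles): joint-space move.
- gripper_to(opening, f_grip=None): finger opening in m; f_grip is the grip in N (None keeps the last); returns when the fingers have stopped.
- hold(seconds).
- inverse_kinematics(position, orientation): joint angles nearest the present ones, or None.
- observe(): the state.
- get_image(name): name is "scene" or "top" or "wrist"; returns (picture, depth): 400x640x3 uint8, red, green, blue; 400x640 float32, m along the optical axis (not along the pixel's ray), 0 where there is no reading.
- get_calibration(name): a dict with "intrinsics" (3x3 intrinsics, pixels), "dist_coeffs" ([k1, k2, p1, p2, k3] as OpenCV has them; the pictures are not rectified), "world_from_camera" (4x4, takes a point from camera to world coordinates). Camera axes: x right, y down, z forward; pixel columns grow to the right and rows downward; lengths in m; the calibration is good to about 2 mm. A picture is of the moment at which its call begins: read the wrist's pose just before it. get_calibration takes no time and is no camera call; for the wrist camera it gives the pose at the moment of the call.
A pose or a line that the arm cannot do raises Unreachable and nothing moves.
- job_done(): hands the job in, once; it reports no verdict.
The state is a dict: "time_s": time; "q": joint angles; "joint_velocities": joint speeds; "joint_torque": joint torques, N m; "eef_pos": TCP position; "tcp_rot": TCP orientation; "ft_force": force on the tool from outside, world axes, zero at the start; "torque": the same for the moment, N m; "opening": finger opening in m.
Only numpy, scipy, OpenCV 4.12 (cv2) and the standard library are available. Lean on these libraries where they do the work, as an engineer would, in place of code of your own. Each camera call takes 0.05 s, during which the arm holds its last target.

## Task

Sort the odds and ends in front of you: put the loose bag clip into the tray that holds the other clip and the loose brass weight into the tray that holds the other weight, leaving what is already in the trays there. Then pick up the slim spice jar with the dark cap, which has no tray, and hold it in the air so that its underside squarely faces the little camera's lens, centred in front of it and 13 cm away; the program finishes while the jar is still held there, steady. Leave the tin, the honey jar and the kitchen timer where they stand.

Things in the scene. Friction and masses are not known exactly. Their poses are not given: they have to be found in the camera images.
- bag_clip: loose plastic bag clip, a straight grooved bar 15 wide (x) x 72 long (y) x 12 high, lying on the worktop; origin at the centre of its underside
- weight: loose brass scale weight, 31 mm in diameter, 36 high, standing, with a round knob on top; body cylindrical to about 20 mm height; origin at the centre of its underside, z up
- jar: slim round spice jar with a dark cap, 41 mm in diameter (cap too), 105 high, about 0.11 kg, standing on the worktop; origin at the centre of its underside, z from the underside to the cap
- clip_tray: open wooden tray, fixed to the worktop, outside 160 (x) x 105 (y) x 35 high, walls and floor 5 thick; holds the other bag clip near x = -45 mm; origin at the centre of its underside, z up
- weight_tray: a tray like clip_tray (160 x 105 x 35, walls and floor 5 thick, fixed); holds the other, smaller brass weight near x = -45 mm; origin at the centre of its underside, z up
- tray_clip: the other bag clip (15 x 72 x 12), lying in clip_tray along the tray's y; origin at the centre of its underside
- tray_weight: the other, smaller brass weight (25 mm diameter, 30 high), standing in weight_tray; origin at the centre of its underside
- camera: small stock camera on a round foot (92 mm diameter), fixed to the worktop, about 90 high and 94 wide; its lens looks up and out along the camera's own -x, 35 degrees (0.61 rad) off the vertical; origin at the centre of the foot's underside, z up
- lens (a point): centre of the camera's front lens; its z axis points out of the lens along the line of sight (up and away)
- view_point (a point): the point in the air 130 mm from the lens along its line of sight, about 186 mm above the worktop, where the centre of the jar's underside belongs; its z axis points away from the lens along the line of sight, and the jar's z axis (underside to cap) must lie along it, so the jar leans 0.61 rad off the vertical with its underside to the lens; its y axis is level
- tin: bystander: food tin, 57 mm diameter, 72 high; origin at the centre of its underside
- honey: bystander: honey jar with a lid, 65 mm diameter, 100 high; origin at the centre of its underside
- timer: bystander: round kitchen timer, 68 mm diameter, 46 high; origin at the centre of its underside

How it is judged:
On the way, in this order (a step that is already met when the one before it is completed fails the run):
1. the loose clip and the loose weight lie released in their trays (x of bag_clip in the frame of clip_tray between -0.075 and 0.075 m and y of bag_clip in the frame of clip_tray between -0.0475 and 0.0475 m and z of bag_clip in the frame of clip_tray below 0.02 m and x of weight in the frame of weight_tray between -0.075 and 0.075 m and y of weight in the frame of weight_tray between -0.0475 and 0.0475 m and z of weight in the frame of weight_tray below 0.02 m and contact force between the fingers and bag_clip below 0.1 N and contact force between the fingers and weight below 0.1 N), for 0.2 s.
2. the jar has been picked up by the fingers, clear of the worktop (height (world z) of jar above 0.08 m and contact force between the fingers and jar above 1 N), for 0.2 s.
At the end, for the whole second after the job is handed in: Both clips lie in the clip tray, both weights in the weight tray, released; the fingers alone hold the jar at rest, its underside centre within 30 mm of the point 130 mm in front of the lens, its axis within 0.25 rad of the line of sight, underside to the lens (all of step 1 and x of tray_clip in the frame of clip_tray between -0.075 and 0.075 m and y of tray_clip in the frame of clip_tray between -0.0475 and 0.0475 m and z of tray_clip in the frame of clip_tray below 0.02 m and x of tray_weight in the frame of weight_tray between -0.075 and 0.075 m and y of tray_weight in the frame of weight_tray between -0.0475 and 0.0475 m and z of tray_weight in the frame of weight_tray below 0.02 m and distance between jar and view_point below 0.03 m and angle between the z axis of jar and the z axis of view_point, either way round below 0.25 rad and angle between jar's own z axis and vertical below 1.2 rad and height (world z) of jar above 0.14 m and linear speed of jar below 0.03 m/s and angular speed of jar below 0.2 rad/s and contact force between the fingers and jar above 1 N and contact force between jar and camera below 0.05 N); the arm keeps its last pose, push and grip.
It fails at once if the tin is pushed more than 25 mm (distance of tin from where it was at the start of the episode above 0.025 m).
It fails at once if the honey is pushed more than 25 mm (distance of honey from where it was at the start of the episode above 0.025 m).
It fails at once if the timer is pushed more than 25 mm (distance of timer from where it was at the start of the episode above 0.025 m).
It also fails if it takes over 67 s, if anything falls off the work surface, if the arm or the gripper's body presses on something with over 40 N, if the wrist force passes 120 N, or if a joint passes its speed limit or range.

## Working session

There is one attempt and no reset: what is moved stays moved. The work goes in short steps, each a Python script; the robot and the scene stay as the last script left them, time stands still between calls to the robot, and variables do not carry over. Pictures are saved under pics/ and viewed, and the job is handed in when it is done.

```bash
ls; mkdir -p pics
python3 - <<'E'
from plant import *
import cv2
for n in ["scene","top","wrist"]:
    im,d=get_image(n); cv2.imwrite(f"pics/{n}0.png",im[:,:,::-1])
    import numpy as np; np.save(f"pics/{n}0_d.npy",d); c=get_calibration(n)
    print(n,c["intrinsics"].tolist(),c["dist_coeffs"],np.round(c["world_from_camera"],3).tolist(), (d>0).mean())
    np.savez(f"pics/{n}0.npz",im=im,d=d,K=c["intrinsics"],D=c["dist_coeffs"],T=c["world_from_camera"])
print(observe())
E
```

```text
pics
scene [[445.44117471566085, 0.0, 316.51089871735417], [0.0, 445.44117471566085, 196.32858275596504], [0.0, 0.0, 1.0]] [0.03684062 0.         0.         0.         0.        ] [[0.656, -0.551, 0.515, -0.092], [-0.754, -0.462, 0.467, -0.451], [-0.019, -0.695, -0.718, 1.07], [0.0, 0.0, 0.0, 1.0]] 0.98756640625
top [[453.72247128041715, 0.0, 319.2341807774121], [0.0, 453.72247128041715, 200.27539825552319], [0.0, 0.0, 1.0]] [-0.10529545  0.          0.          0.          0.        ] [[-0.027, -0.995, 0.098, 0.403], [-1.0, 0.028, 0.003, 0.152], [-0.006, -0.098, -0.995, 1.56], [0.0, 0.0, 0.0, 1.0]] 0.99598828125
wrist [[343.0828223706298, 0.0, 322.475139247543], [0.0, 343.0828223706298, 199.8683589784144], [0.0, 0.0, 1.0]] [0.02553304 0.         0.         0.         0.        ] [[0.31, 0.912, 0.269, 0.125], [0.951, -0.297, -0.089, 0.615], [-0.001, 0.284, -0.959, 0.373], [0.0, 0.0, 0.0, 1.0]] 0.99601953125
{'time_s': 0.15, 'q': array([ 1.12790904e+00,  2.21064673e-01,  1.52734468e+00, -8.77735018e-06,
        1.39471634e+00, -1.26071385e-01]), 'joint_velocities': array([-0.00041072, -0.00054713, -0.00387993,  0.00291192, -0.0006822 ,
        0.00148877]), 'joint_torque': array([ 9.06502446e-04, -4.97481215e+01, -3.89905465e+01, -2.76479859e-04,
        7.05754632e-03, -3.37848098e-05]), 'eef_pos': array([0.1945005 , 0.59347068, 0.23044027]), 'tcp_rot': array([-1.6912324 ,  1.56926326, -2.00804675]), 'ft_force': array([ 0.03852846,  0.67015246, -0.2051516 ]), 'torque': array([ 0.02198696,  0.01530303, -0.04777126]), 'opening': 0.08574010204320645}
```

View pics/scene0.png

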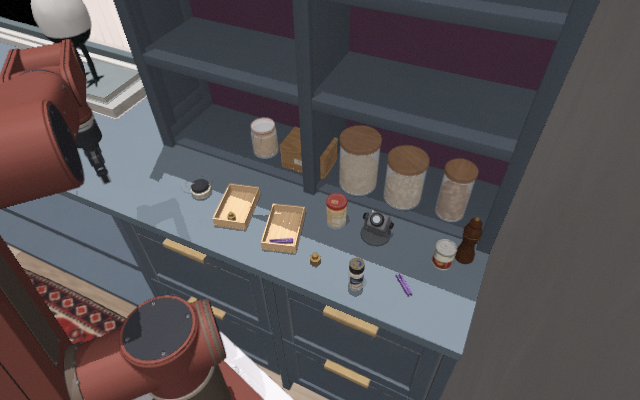

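View pics/top0.png

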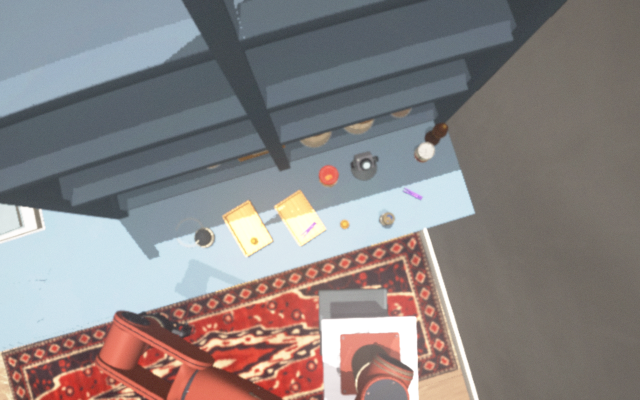

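View pics/wrist0.png

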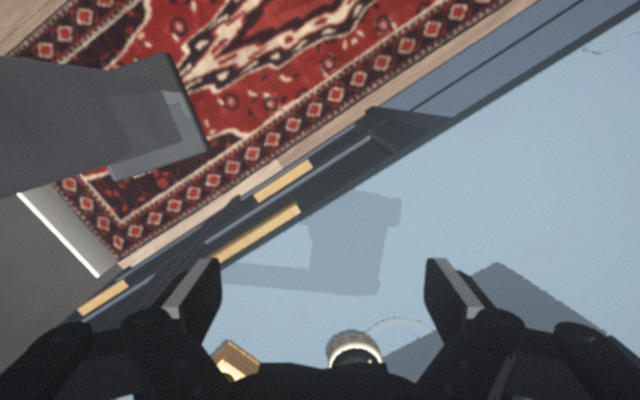

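The scene view shows, left to right: timer (202,188), weight tray (237,207), clip tray (284,228), honey (336,210), loose weight (315,259), camera (377,228), jar (356,275), loose clip (403,284), tin (444,254). A shelf hutch stands behind them. Next I'll measure these.

```bash
cat > h.py <<'E'
import numpy as np, cv2
def load(f):
    z=np.load(f); return z["im"],z["d"],z["K"],z["D"],z["T"]
def rays(px,K,D):
    p=cv2.undistortPoints(np.asarray(px,float).reshape(-1,1,2),K,D).reshape(-1,2)
    return np.c_[p,np.ones(len(p))]
def plane(px,K,D,T,z):
    r=rays(px,K,D)@T[:3,:3].T; s=(z-T[2,3])/r[:,2]; return T[:3,3]+r*s[:,None]
def cloud(d,K,D,T):
    v,u=np.mgrid[:d.shape[0],:d.shape[1]]
    r=rays(np.c_[u.ravel(),v.ravel()],K,D)*d.ravel()[:,None]
    P=(r@T[:3,:3].T+T[:3,3]).reshape(*d.shape,3); P[d<=0]=np.nan; return P
def grab(n,tag):
    from plant import get_image,get_calibration
    c=get_calibration(n); im,d=get_image(n)
    np.savez(f"pics/{tag}.npz",im=im,d=d,K=c["intrinsics"],D=c["dist_coeffs"],T=c["world_from_camera"])
    return im,d,c["intrinsics"],c["dist_coeffs"],c["world_from_camera"]
E
python3 - <<'E'
from h import *
for n,(x0,y0,x1,y1) in dict(scene=(180,100,500,310),top=(170,120,490,280)).items():
    im,d,K,D,T=load(f"pics/{n}0.npz")
    P=cloud(d,K,D,T)
    c=cv2.resize(im[y0:y1,x0:x1],None,fx=2.5,fy=2.5,interpolation=cv2.INTER_CUBIC); cv2.imwrite(f"pics/{n}_crop.png",c[:,:,::-1])
    m=(P[...,0]>0.1)&(P[...,0]<1)&(abs(P[...,1])<.9)&(abs(P[...,2])<.02); print(n,np.nanmedian(P[m][:,2]))
    hsv=cv2.cvtColor(im,cv2.COLOR_RGB2HSV)
    pur=(hsv[...,0]>120)&(hsv[...,0]<155)&(hsv[...,1]>70)&(P[...,2]>-.02)&(P[...,2]<.1)
    k,lab,st,ce=cv2.connectedComponentsWithStats(pur.astype(np.uint8))
    for i in range(1,k):
        if st[i,4]>8:
            v,u=np.nonzero(lab==i); z=np.nanmedian(P[lab==i][:,2]); 
            W=plane(np.c_[u,v],K,D,T,z); q=cv2.minAreaRect(W[:,:2].astype(np.float32)*1000)
            print("purple",ce[i],st[i,4],"z",z,q)
    for name,hh in dict(obj=(0.01,.12)).items():
        m=((P[...,2]>hh[0])&(P[...,2]<hh[1])&(P[...,0]>.2)&(P[...,0]<.9)&(P[...,1]>-.5)&(P[...,1]<.75)).astype(np.uint8)
        k,lab,st,ce=cv2.connectedComponentsWithStats(m)
        for i in range(1,k):
            if st[i,4]>25:
                Q=P[lab==i]; print(np.round(ce[i]),st[i,4],"mean",Q.mean(0).round(3),"min",Q.min(0).round(3),"max",Q.max(0).round(3))
E
```

```text
scene 0.0007546478632092235
purple [282.36986301 240.45205479] 73 z 0.014285641475742628 ((456.5236511230469, 194.9795379638672), (11.470918655395508, 66.89511108398438), 40.104835510253906)
purple [403.95145631 284.76699029] 103 z 0.010356159630481088 ((567.5547485351562, -168.997802734375), (68.97579956054688, 13.867817878723145), 61.68964767456055)
[353. 188.] 12681 mean [0.746 0.182 0.051] min [ 0.34  -0.428  0.01 ] max [0.9  0.75 0.12]
[200. 188.] 310 mean [0.432 0.541 0.034] min [0.404 0.517 0.01 ] max [0.468 0.581 0.05 ]
[236. 207.] 714 mean [0.458 0.397 0.025] min [0.372 0.316 0.01 ] max [0.559 0.484 0.041]
[282. 229.] 747 mean [0.487 0.217 0.024] min [0.402 0.135 0.01 ] max [0.591 0.309 0.04 ]
[377. 226.] 739 mean [ 0.664 -0.005  0.045] min [ 0.621 -0.046  0.01 ] max [0.704 0.047 0.091]
[315. 258.] 99 mean [0.467 0.069 0.024] min [0.456 0.057 0.011] max [0.486 0.088 0.04 ]
[356. 273.] 448 mean [ 0.474 -0.071  0.075] min [ 0.461 -0.087  0.01 ] max [ 0.502 -0.045  0.11 ]
[404. 285.] 61 mean [ 0.566 -0.171  0.012] min [ 0.549 -0.198  0.01 ] max [ 0.581 -0.135  0.016]
top 0.0011
[... 671 characters left out ...]
   0.226 0.032] min [0.404 0.14  0.01 ] max [0.59  0.307 0.044]
[414. 194.] 40 mean [ 0.566 -0.169  0.013] min [ 0.55  -0.197  0.01 ] max [ 0.582 -0.139  0.02 ]
[246. 228.] 355 mean [0.466 0.406 0.03 ] min [0.372 0.32  0.01 ] max [0.558 0.487 0.043]
[387. 219.] 172 mean [ 0.481 -0.061  0.092] min [ 0.461 -0.083  0.011] max [ 0.502 -0.045  0.114]
[309. 229.] 75 mean [0.459 0.194 0.016] min [0.424 0.17  0.01 ] max [0.488 0.225 0.024]
[344. 224.] 64 mean [0.471 0.074 0.026] min [0.457 0.058 0.015] max [0.485 0.088 0.046]
[204. 237.] 295 mean [0.439 0.55  0.038] min [0.409 0.523 0.014] max [0.47  0.588 0.054]
[254. 241.] 54 mean [0.422 0.381 0.025] min [0.408 0.362 0.01 ] max [0.438 0.4   0.041]
```

View pics/scene_crop.png

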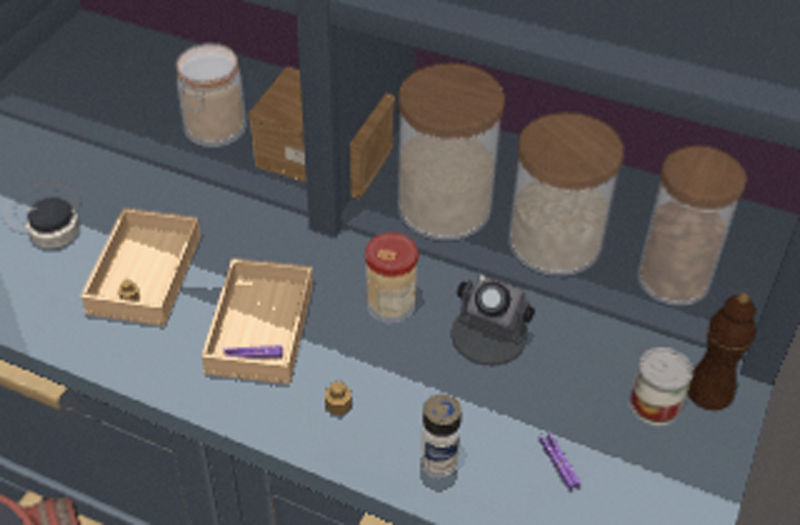

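View pics/top_crop.png

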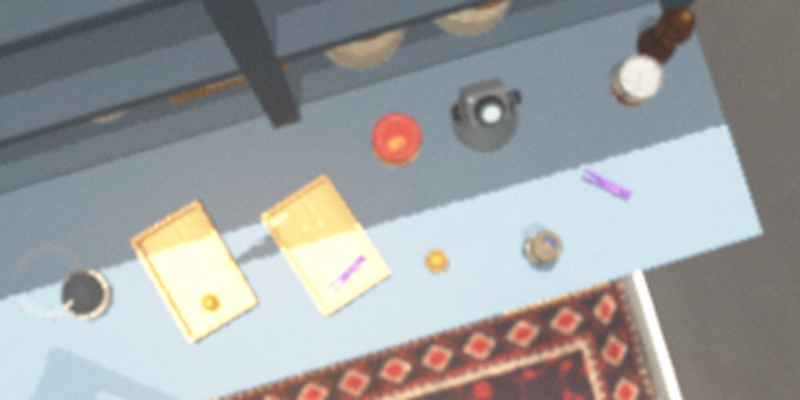

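The crops match the first reading. The lens shows as a white disc at (492,300) in the scene crop and (492,113) in the top crop. Now the tray rectangles, the cylinders, and the lens position and direction.

Run:
```python
from h import *
for n in ["scene","top"]:
    im,d,K,D,T=load(f"pics/{n}0.npz"); P=cloud(d,K,D,T); hsv=cv2.cvtColor(im,cv2.COLOR_RGB2HSV)
    for nm,(x0,x1,y0,y1) in dict(ctray=(.38,.62,.12,.315),wtray=(.35,.58,.31,.5)).items():
        m=(P[...,2]>.027)&(P[...,2]<.042)&(P[...,0]>x0)&(P[...,0]<x1)&(P[...,1]>y0)&(P[...,1]<y1)
        wood=(hsv[...,0]<30)&(hsv[...,1]>40)
        Q=P[m&wood]; print(n,nm,len(Q),cv2.minAreaRect(Q[:,:2].astype(np.float32)*1000))
    # outline of wood mask
        m=((P[...,2]>.003)&(P[...,2]<.045)&(P[...,0]>x0)&(P[...,0]<x1)&(P[...,1]>y0)&(P[...,1]<y1)&wood).astype(np.uint8)
        v,u=np.nonzero(m); W=plane(np.c_[u,v],K,D,T,.035)
        print("   px->z=.035",cv2.minAreaRect(W[:,:2].astype(np.float32)*1000))
    x0,x1,y0,y1=.6,.74,-.07,.07
    for a,b in [(.004,.015),(.015,.04),(.04,.06),(.06,.075),(.075,.1)]:
        m=(P[...,2]>a)&(P[...,2]<b)&(P[...,0]>x0)&(P[...,0]<x1)&(P[...,1]>y0)&(P[...,1]<y1)
        Q=P[m]; print(n,"cam",a,b,len(Q),Q.mean(0).round(3),Q.min(0).round(3),Q.max(0).round(3))
    g=cv2.cvtColor(im,cv2.COLOR_RGB2GRAY); m=(P[...,2]>.05)&(P[...,2]<.1)&(P[...,0]>x0)&(P[...,0]<x1)&(P[...,1]>y0)&(P[...,1]<y1)
    br=m&(g>150); v,u=np.nonzero(br); print("lens px",u.mean(),v.mean(),len(u),np.median(P[br],0).round(3), plane([[u.mean(),v.mean()]],K,D,T,.0795).round(4))
    # shelf structures above
    m=(P[...,2]>.15)&(P[...,2]<.6)&(P[...,1]>-.4)&(P[...,1]<.5)&(P[...,0]>.3)&(P[...,0]<1.2)
    Q=P[m]
    for ya in np.arange(-.4,.5,.1):
        q=Q[(Q[:,1]>ya)&(Q[:,1]<ya+.1)]
        if len(q):
            for za in (.15,.25,.35,.45):
                s=q[(q[:,2]>za)&(q[:,2]<za+.1)]
                if len(s): print(n,"y%.1f z%.2f minx %.3f"%(ya,za,np.percentile(s[:,0],2)),end="; ")
            print()
```

```text
scene ctray 346 ((519.11181640625, 186.30029296875), (164.1405792236328, 193.5365753173828), 31.40337562561035)
   px->z=.035 ((509.960693359375, 178.4182586669922), (183.74827575683594, 194.3660888671875), 31.969928741455078)
scene wtray 330 ((464.6651916503906, 400.93426513671875), (165.12339782714844, 106.2669906616211), 29.38802146911621)
   px->z=.035 ((469.98681640625, 367.9652099609375), (183.9308624267578, 168.24166870117188), 29.427915573120117)
scene cam 0.004 0.015 338 [ 0.649 -0.008  0.01 ] [ 0.6   -0.068  0.004] [0.735 0.064 0.015]
scene cam 0.015 0.04 126 [ 0.668 -0.008  0.02 ] [ 0.634 -0.041  0.015] [0.696 0.036 0.04 ]
scene cam 0.04 0.06 124 [ 0.665 -0.007  0.053] [ 0.647 -0.046  0.04 ] [0.704 0.042 0.06 ]
scene cam 0.06 0.075 163 [ 0.669 -0.005  0.067] [ 0.645 -0.045  0.06 ] [0.7   0.047 0.075]
scene cam 0.075 0.1 140 [ 0.671 -0.001  0.081] [ 0.648 -0.021  0.075] [0.697 0.029 0.091]
lens px 375.7142857142857 218.28571428571428 42 [ 0.661 -0.003  0.08 ] [[ 6.622e-01 -3.000e-04  7.950e-02]]
scene y-0.4 z0.15 minx 0.446; scene y-0.4 z0.25 minx 0.445; scene y-0.4 z0.35 m
[... 1975 characters left out ...]
46; top y-0.4 z0.35 minx 0.447; top y-0.4 z0.45 minx 0.446; 
top y-0.3 z0.15 minx 0.752; top y-0.3 z0.25 minx 0.806; top y-0.3 z0.35 minx 0.804; top y-0.3 z0.45 minx 0.808; 
top y-0.2 z0.25 minx 0.772; top y-0.2 z0.35 minx 0.776; 
top y-0.1 z0.15 minx 0.782; top y-0.1 z0.25 minx 0.746; top y-0.1 z0.35 minx 0.751; 
top y-0.0 z0.15 minx 0.778; top y-0.0 z0.25 minx 0.721; top y-0.0 z0.35 minx 0.723; 
top y0.1 z0.15 minx 0.734; top y0.1 z0.25 minx 0.693; top y0.1 z0.35 minx 0.696; 
top y0.2 z0.15 minx 0.662; top y0.2 z0.25 minx 0.661; top y0.2 z0.35 minx 0.664; top y0.2 z0.45 minx 0.662; 
top y0.3 z0.25 minx 0.640; top y0.3 z0.35 minx 0.642; 
top y0.4 z0.25 minx 0.613; top y0.4 z0.35 minx 0.616;
```

Run:
```python
from h import *
from scipy.optimize import least_squares
for n in ["scene","top"]:
    im,d,K,D,T=load(f"pics/{n}0.npz"); P=cloud(d,K,D,T); hsv=cv2.cvtColor(im,cv2.COLOR_RGB2HSV); X,Y,Z=P[...,0],P[...,1],P[...,2]
    m=(Z>.027)&(Z<.046)&(X>.38)&(X<.62)&(Y>.12)&(Y<.315)&~((X>.585)&(Y<.19))&(hsv[...,0]<30)&(hsv[...,1]>40)
    m=cv2.morphologyEx(m.astype(np.uint8),cv2.MORPH_CLOSE,np.ones((3,3)));k,lab,st,ce=cv2.connectedComponentsWithStats(m); 
    i=1+np.argmax(st[1:,4]); Q=P[(lab==i)]; Q=Q[(Q[:,2]>.02)&(Q[:,2]<.046)]; print(n,len(Q),st[1:,4],cv2.minAreaRect(Q[:,:2].astype(np.float32)*1000))
    # foot: dark pixels near table
    g=hsv[...,2]; m=(abs(X-.665)<.07)&(abs(Y)<.07)&(Z>.005)&(Z<.03)
    print(n,"foot v",np.percentile(g[m],[5,50,95]))
    c=cv2.resize(im[190:255,335:420] if n=="scene" else im[135:195,325:405],None,fx=8,fy=8,interpolation=cv2.INTER_CUBIC)
    cv2.imwrite(f"pics/{n}_cam.png",c[:,:,::-1])
    m=(abs(X-.67)<.06)&(Z>.04)&(Z<.1)&(abs(Y)<.08); Q=P[m]
    print("low y", Q[Q[:,1]<Q[:,1].min()+.008].mean(0).round(4),"hi y",Q[Q[:,1]>Q[:,1].max()-.008].mean(0).round(4))
```

```text
scene 355 [356] ((496.3027648925781, 223.55567932128906), (163.71524047851562, 107.06246185302734), 31.9005069732666)
scene foot v [57. 74. 79.]
low y [ 0.6829 -0.0419  0.0583] hi y [0.6647 0.042  0.0609]
top 119 [121  17  38   1   1] ((526.828369140625, 242.777587890625), (88.98511505126953, 105.42926788330078), 31.424936294555664)
top foot v [107.25 124.   164.  ]
low y [ 0.6846 -0.041   0.0621] hi y [0.6689 0.0431 0.0604]
```

View pics/top_cam.png

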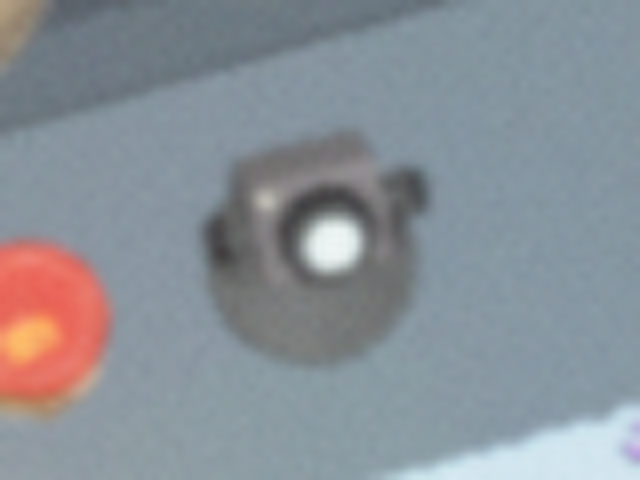

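View pics/scene_cam.png

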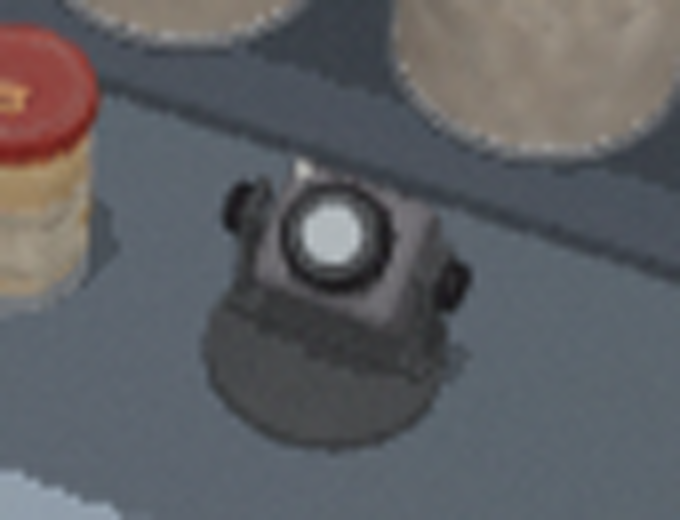

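In both crops the lens is the white disc. The knobs at (218,240) and (408,190) in the top crop set the level axis at about 101.5° yaw, so the lens looks towards the robot. The tray sizes fit (164×107 and 165×106), and the lens height of 0.080 is as expected. I'll start with the weight and take a wrist view above it first.

```bash
cat >> h.py <<'E'
from scipy.spatial.transform import Rotation as Ro
def down(yaw_deg):
    c,s=np.cos(np.radians(yaw_deg)),np.sin(np.radians(yaw_deg))
    return Ro.from_matrix(np.array([[0,c,s],[0,s,-c],[-1,0,0]])).as_euler("xyz")
WT=(np.array([.465,.402]),29.4); CT=(np.array([.4963,.2236]),31.9)
def intray(t,x,y):
    a=np.radians(t[1]); return t[0]+np.array([np.cos(a)*x-np.sin(a)*y,np.sin(a)*x+np.cos(a)*y])
def best(p,yaw):
    from plant import inverse_kinematics,observe
    q0=observe()["q"]; c=[]
    for y in (yaw,yaw+180):
        q=inverse_kinematics(list(p),list(down(y)))
        if q is not None: c.append((abs(np.array(q)-q0).max(),y,np.round(q,2)))
    return sorted(c,key=lambda t:t[0])
E
python3 - <<'E'
from h import *
from plant import *
for nm,p,y in [("w",(.4715,.0735,.15),29.4),("wt",(*intray(WT,.03,0),.15),29.4),("c",(.567,-.169,.15),151.7),("ct",(*intray(CT,.025,0),.15),31.9),("j",(.4815,-.064,.2),0),("j",(.4815,-.064,.2),100)]:
    print(nm,np.round(p,3),best(p,y))
u=np.array([-np.sin(.61)*np.cos(np.radians(11.5)),-np.sin(.61)*np.sin(np.radians(11.5)),np.cos(.61)])
vp=np.array([.662,0,.0795])+.13*u; print(vp)
q0=observe()["q"]
for a in range(0,360,30):
    x=-u; y0=np.cross([0,0,1.],x); y0/=np.linalg.norm(y0)
    R=Ro.from_rotvec(x*np.radians(a)).as_matrix()@np.c_[x,y0,np.cross(x,y0)]
    q=inverse_kinematics(list(vp+.051*u),list(Ro.from_matrix(R).as_euler("xyz"))); print(a,None if q is None else np.round(q,2))
E
```

```text
w [0.472 0.074 0.15 ] [(np.float64(1.1387349335965546), 29.4, array([-0.01, -0.06,  1.98, -0.  ,  1.22, -0.52])), (np.float64(2.7437113492665923), 209.4, array([-0.01, -0.06,  1.98, -0.  ,  1.22,  2.62]))]
wt [0.491 0.417 0.15 ] [(np.float64(0.546622911319576), 29.4, array([ 0.58,  0.33,  1.55, -0.  ,  1.26,  0.07]))]
c [ 0.567 -0.169  0.15 ] [(np.float64(1.5508277075220533), 331.7, array([-0.42,  0.21,  1.69,  0.  ,  1.24,  0.07]))]
ct [0.518 0.237 0.15 ] [(np.float64(0.8373139500974038), 31.9, array([ 0.29,  0.16,  1.75, -0.  ,  1.23, -0.27]))]
j [ 0.482 -0.064  0.2  ] [(np.float64(1.4225837906975891), 0, array([-0.29, -0.09,  1.91,  0.  ,  1.32, -0.29]))]
j [ 0.482 -0.064  0.2  ] [(np.float64(1.4225837906975891), 280, array([-0.29, -0.09,  1.91,  0.  ,  1.32,  1.1 ])), (np.float64(1.913932613332233), 100, array([-0.29, -0.09,  1.91,  0.  ,  1.32, -2.04]))]
[ 0.58902229 -0.01484748  0.18605424]
0 [-0.37 -0.36  2.2   0.43  0.82 -2.36]
30 [-0.37 -0.36  2.2   0.43  0.82 -1.83]
60 [-0.37 -0.36  2.2   0.43  0.82 -1.31]
90 [-0.37 -0.36  2.2   0.43  0.82 -0.79]
120 [-0.37 -0.36  2.2   0.43  0.82 -0.26]
150 [-0.37 -0.36  2.2   0.43  0.82  0.26]
180 [-0.37 -0.36  2.2   0.43  0.82  0.78]
210 [-0.37 -0.36  2.2   0.43  0.82  1.31]
240 [-0.37 -0.36  2.2   0.43  0.82  1.83]
270 [-0.37 -0.36  2.2   0.43  0.82  2.35]
300 None
330 None<stdin>:4: UserWarning: Gimbal lock detected. Setting third angle to zero since it is not possible to uniquely determine all angles.
```

```bash
python3 -W ignore - <<'E'
from h import *
from plant import *
o=down(29.4)
movep([.4715,.0735,.15],list(o)); gripper_to(.06,40)
im,d,K,D,T=grab("wrist","w1"); cv2.imwrite("pics/w1.png",im[:,:,::-1])
print(observe()["time_s"],observe()["eef_pos"])
P=cloud(d,K,D,T); hsv=cv2.cvtColor(im,cv2.COLOR_RGB2HSV)
m=(P[...,2]>.01)&(P[...,2]<.05)&(np.hypot(P[...,0]-.4715,P[...,1]-.0735)<.03); Q=P[m]; print(len(Q),Q.min(0),Q.max(0))
t=m&(P[...,2]>.015)&(P[...,2]<.045); (cx,cy),r=cv2.minEnclosingCircle(P[t][:,:2].astype(np.float32)*1000); print(cx,cy,r)
E
```

```text
2.7083 [0.47150459 0.07368305 0.15001229]
1143 [0.45564119 0.05742252 0.01011397] [0.48608901 0.08867794 0.03753538]
470.7115173339844 73.06021881103516 15.64039134979248
```

View pics/w1.png

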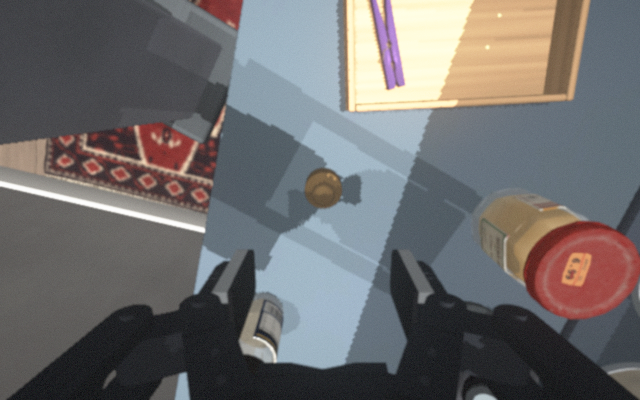

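The weight sits at (323,188), centred between the fingers, and measures (0.471, 0.073) with a radius of 15.6 mm, which agrees with its given size. Picking and placing it.

```bash
python3 -W ignore - <<'E'
from h import *
from plant import *
def st(s): o=observe(); print(s,round(o["time_s"],2),o["eef_pos"].round(4),round(o["opening"],4),o["ft_force"].round(1))
print(move_l([.4708,.0732,.004],feed=.12,max_force=15)); st("down")
gripper_to(0.0,40); st("grip")
move_l([.4708,.0732,.15],feed=.2); st("lift")
p=intray(WT,.03,0)
if observe()["opening"]>.025:
    movep([*p,.15],list(down(29.4))); st("over")
    print(move_l([*p,.012],feed=.12,max_force=10)); st("placed")
    gripper_to(.055); st("open")
    move_l([*p,.15],feed=.25)
    im,d,K,D,T=grab("wrist","w2"); cv2.imwrite("pics/w2.png",im[:,:,::-1]); st("up")
E
```

```text
False
down 4.08 [0.4716 0.0732 0.0047] 0.0602 [ 0.5 -0.2 -0.4]
grip 4.46 [0.4714 0.0732 0.0048] 0.0289 [-1.7 -0.1  5.5]
lift 5.34 [0.4697 0.0732 0.1485] 0.0293 [ 0.7 -0.1 -2.8]
over 6.64 [0.4915 0.4154 0.1496] 0.0294 [-0.1  0.7 -3. ]
False
placed 7.94 [0.4919 0.4173 0.0132] 0.0287 [ 0.9 -0.1 -2.4]
open 8.31 [0.4915 0.417  0.0127] 0.0549 [-0.1  0.1 -0.1]
up 9.06 [0.4898 0.4158 0.1475] 0.0549 [-0.4 -0.2 -0.3]
```

View pics/w2.png

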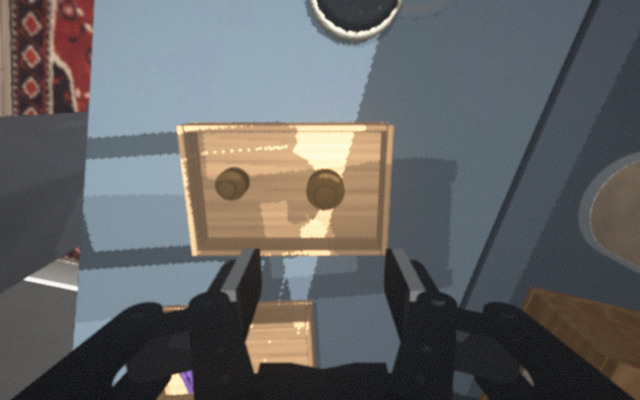

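```bash
python3 -W ignore - <<'E'
from h import *
from plant import *
im,d,K,D,T=load("pics/w2.npz"); P=cloud(d,K,D,T)
p=intray(WT,.03,0)
for nm,c in (("w",p),("tw",intray(WT,-.045,0))):
    m=(P[...,2]>.012)&(P[...,2]<.06)&(np.hypot(P[...,0]-c[0],P[...,1]-c[1])<.03); Q=P[m]; print(nm,len(Q),Q.min(0).round(3),Q.max(0).round(3),c)
gripper_to(.04)
movep([.5,.15,.25],list(down(0))); 
movep([.567,-.169,.17],list(down(331.7)))
im,d,K,D,T=grab("wrist","w3"); cv2.imwrite("pics/w3.png",im[:,:,::-1]); print(observe()["time_s"],observe()["eef_pos"])
hsv=cv2.cvtColor(im,cv2.COLOR_RGB2HSV)
m=((hsv[...,0]>120)&(hsv[...,0]<155)&(hsv[...,1]>70)).astype(np.uint8)
k,lab,s,ce=cv2.connectedComponentsWithStats(m)
for i in range(1,k):
    if s[i,4]>100:
        v,u=np.nonzero(lab==i); W=plane(np.c_[u,v],K,D,T,.010); print(ce[i],s[i,4],cv2.minAreaRect(W[:,:2].astype(np.float32)*1000))
E
```

```text
w 1224 [0.476 0.402 0.012] [0.506 0.433 0.043] [0.49113641 0.41672711]
tw 992 [0.397 0.359 0.012] [0.435 0.395 0.037] [0.42579538 0.37990933]
11.775 [ 0.56748275 -0.1675381   0.17044942]
[324.77763329 180.09102731] 769 ((570.1920776367188, -166.58226013183594), (71.03736877441406, 12.309222221374512), 61.66436004638672)
```

View pics/w3.png

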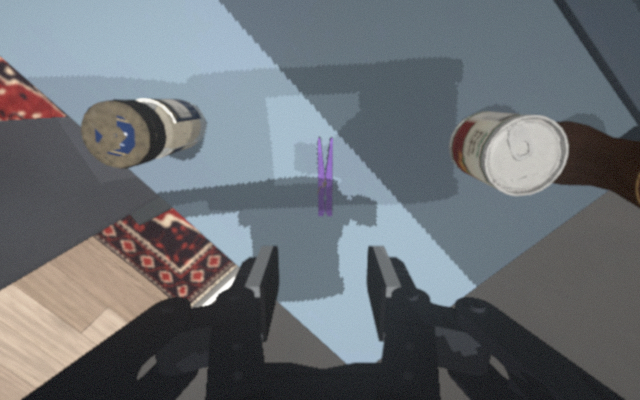

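Both weights stand in the weight tray, at (324,188) and (232,184). The clip is at (325,180), aligned between the fingers, and measures (0.569, -0.168) and 71×12 mm. Next is the clip pick and place.

```bash
python3 -W ignore - <<'E'
from h import *
from plant import *
def st(s): o=observe(); print(s,round(o["time_s"],2),o["eef_pos"].round(4),round(o["opening"],4),o["ft_force"].round(1))
c=[.569,-.168]
move_l([*c,.17],feed=.1)
print(move_l([*c,.003],feed=.12,max_force=15)); st("down")
gripper_to(0.0,30); st("grip")
move_l([*c,.18],feed=.2); st("lift")
p=intray(CT,.025,0)
if observe()["opening"]>.005:
    movep([.5,.1,.22],list(down(0))); 
    movep([*p,.15],list(down(31.9))); hold(.2); st("over")
    print(move_l([*p,.010],feed=.12,max_force=10)); st("placed")
    gripper_to(.035); st("open")
    move_l([*p,.16],feed=.25)
    im,d,K,D,T=grab("wrist","w4"); cv2.imwrite("pics/w4.png",im[:,:,::-1]); st("up")
    P=cloud(d,K,D,T); hsv=cv2.cvtColor(im,cv2.COLOR_RGB2HSV)
    m=((hsv[...,0]>120)&(hsv[...,0]<155)&(hsv[...,1]>70)).astype(np.uint8)
    k,lab,s,ce=cv2.connectedComponentsWithStats(m)
    for i in range(1,k):
        if s[i,4]>100:
            v,u=np.nonzero(lab==i); W=plane(np.c_[u,v],K,D,T,.016); print(ce[i],s[i,4],np.nanmedian(P[lab==i][:,2]),cv2.minAreaRect(W[:,:2].astype(np.float32)*1000))
E
```

```text
False
down 13.57 [ 0.5698 -0.1683  0.004 ] 0.0397 [ 0.6 -0.4  0.1]
grip 13.91 [ 0.5697 -0.1683  0.0038] 0.0141 [-0.4  0.4  4.3]
lift 14.94 [ 0.568  -0.1676  0.1783] 0.0139 [-0.7 -0.8 -0.6]
over 16.89 [0.5186 0.2355 0.1511] 0.014 [-0.3 -0.2  0. ]
False
placed 18.21 [0.5184 0.2371 0.0109] 0.0142 [0.1 0.3 0.1]
open 18.54 [0.5177 0.2369 0.0103] 0.0349 [ 0.  -0.7  0. ]
up 19.34 [0.516  0.2363 0.1576] 0.0349 [ 0.3 -0.3 -0.4]
[320.14084507 171.61267606] 142 0.01540320033396958 ((505.4285583496094, 248.92645263671875), (3.6905035972595215, 41.83042526245117), 33.270477294921875)
[329.0719697  187.43181818] 264 0.015354010918361805 ((518.86962890625, 240.16378784179688), (4.27223014831543, 67.54859924316406), 32.38725280761719)
[241.65039728 190.69125993] 881 0.015281959343152018 ((456.7320251464844, 197.6982421875), (12.670186996459961, 68.71337127685547), 44.08366012573242)
[320.64545455 208.18181818] 110 0.01543669040297177 ((524.7675170898438, 218.600341796875), (3.5198020935058594, 24.722782135009766), 31.816997528076172)
```

View pics/w4.png

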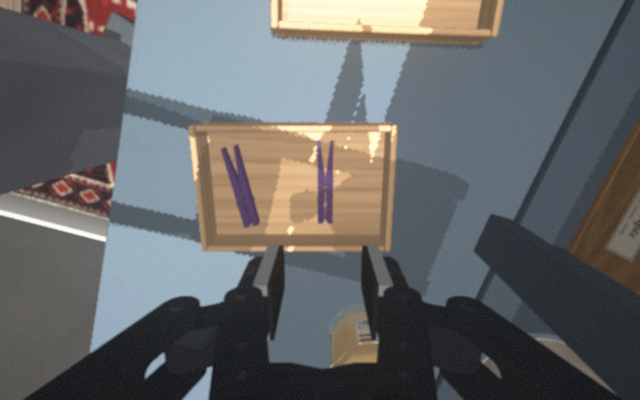

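Both clips lie in the clip tray, at (240,190) and (325,180). Now a wrist look at the stock camera and the jar before the grasp.

```bash
python3 -W ignore - <<'E'
from h import *
from plant import *
gripper_to(.085)
movep([.5,.1,.25],list(down(-30)))
movep([.53,-.03,.27],list(down(-78))); hold(.3)
im,d,K,D,T=grab("wrist","w5"); cv2.imwrite("pics/w5.png",im[:,:,::-1]); print(observe()["time_s"],observe()["eef_pos"],T[:3,3])
P=cloud(d,K,D,T); X,Y,Z=[P[...,i] for i in range(3)]
g=cv2.cvtColor(im,cv2.COLOR_RGB2GRAY)
m=(abs(X-.67)<.06)&(Z>.04)&(Z<.1)&(abs(Y)<.07)
br=(m&(g>150)).astype(np.uint8); k,lab,s,ce=cv2.connectedComponentsWithStats(br); i=1+np.argmax(s[1:,4]); print("lens",ce[i],s[i],np.median(P[lab==i],0),plane([ce[i]],K,D,T,.0795))
Q=P[m]; print("low y", Q[Q[:,1]<Q[:,1].min()+.01].mean(0).round(4),"hi y",Q[Q[:,1]>Q[:,1].max()-.01].mean(0).round(4))
m=(abs(X-.48)<.05)&(Z>.1)&(Z<.125)&(abs(Y+.06)<.05); print("jar cap",m.sum(),cv2.minEnclosingCircle(P[m][:,:2].astype(np.float32)*1000),np.nanmedian(Z[m]))
E
```

```text
21.6667 [ 0.52989091 -0.02902161  0.26989093] [ 0.59978186 -0.01463402  0.41210766]
lens [323.94360087  23.39913232] [313  11  24  25 461] [ 0.66028278 -0.00251659  0.08016495] [[ 0.6604652  -0.00255774  0.0795    ]]
low y [ 0.6825 -0.0401  0.0624] hi y [0.6655 0.0414 0.0629]
jar cap 1296 ((483.0655517578125, -65.69352722167969), 20.306821823120117) 0.10485144305019489
```

View pics/w5.png

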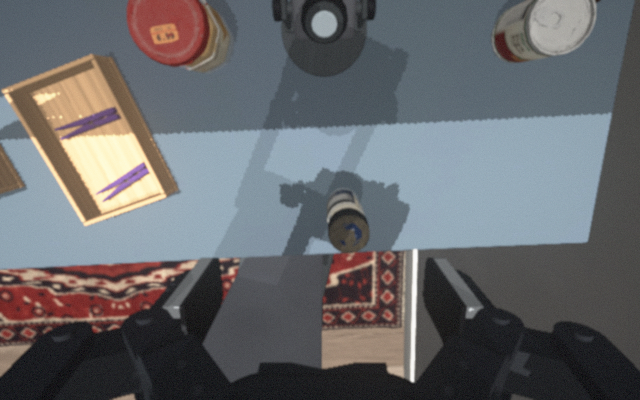

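The lens is at (324,23) and measures (0.6605, -0.0025, 0.080). The knob axis is 101.8°, in agreement with the other views. The jar cap is at (348,230) and measures (0.483, -0.0655) with a radius of 20.3 mm and its top at 0.105. Everything is consistent, so I'll grasp the jar.

```bash
cat >> h.py <<'E'
AZ=np.radians(192); U=np.array([np.sin(.61)*np.cos(AZ),np.sin(.61)*np.sin(AZ),np.cos(.61)])
LENS=np.array([.6608,-.002,.0797]); VP=LENS+.13*U
E
python3 -W ignore - <<'E'
from h import *
from plant import *
def st(s): o=observe(); print(s,round(o["time_s"],2),o["eef_pos"].round(4),round(o["opening"],4),o["ft_force"].round(1))
c=[.4825,-.065]
movep([*c,.22],list(down(0))); st("over")
print(move_l([*c,.053],feed=.12,max_force=12)); st("down")
gripper_to(0.0,50); hold(.2); st("grip")
if observe()["opening"]>.03:
    move_l([*c,.26],feed=.15); hold(.3); st("lift")
    for a in range(0,360,15):
        x=-U; y0=np.cross([0,0,1.],x); y0/=np.linalg.norm(y0)
        R=Ro.from_rotvec(x*np.radians(a)).as_matrix()@np.c_[x,y0,np.cross(x,y0)]
        e=Ro.from_matrix(R).as_euler("xyz")
        q=inverse_kinematics(list(VP+.051*U),list(e))
        if q is not None: print(a,np.round(np.array(q)-observe()["q"],2))
    im,d,K,D,T=grab("scene","s6"); cv2.imwrite("pics/s6.png",cv2.resize(im[150:320,220:480],None,fx=3,fy=3)[:,:,::-1])
print(VP)
E
```

```text
over 22.98 [ 0.4827 -0.065   0.2202] 0.0849 [-0.1 -0.1  0.1]
False
down 24.52 [ 0.4832 -0.0652  0.0538] 0.0851 [-0.8 -0.3  0.2]
grip 25.2 [ 0.4829 -0.0651  0.0535] 0.0396 [ 0.5 -0.2  4.8]
lift 27.03 [ 0.4823 -0.065   0.2596] 0.0402 [ 0.4 -0.6 -1.5]
0 [-0.08 -0.23  0.36  0.45 -0.61 -2.09]
15 [-0.08 -0.23  0.36  0.45 -0.61 -1.82]
30 [-0.08 -0.23  0.36  0.45 -0.61 -1.56]
45 [-0.08 -0.23  0.36  0.45 -0.61 -1.3 ]
60 [-0.08 -0.23  0.36  0.45 -0.61 -1.04]
75 [-0.08 -0.23  0.36  0.45 -0.61 -0.78]
90 [-0.08 -0.23  0.36  0.45 -0.61 -0.52]
105 [-0.08 -0.23  0.36  0.45 -0.61 -0.25]
120 [-0.08 -0.23  0.36  0.45 -0.61  0.01]
135 [-0.08 -0.23  0.36  0.45 -0.61  0.27]
150 [-0.08 -0.23  0.36  0.45 -0.61  0.53]
165 [-0.08 -0.23  0.36  0.45 -0.61  0.79]
180 [-0.08 -0.23  0.36  0.45 -0.61  1.06]
195 [-0.08 -0.23  0.36  0.45 -0.61  1.32]
210 [-0.08 -0.23  0.36  0.45 -0.61  1.58]
225 [-0.08 -0.23  0.36  0.45 -0.61  1.84]
240 [-0.08 -0.23  0.36  0.45 -0.61  2.1 ]
255 [-0.08 -0.23  0.36  0.45 -0.61  2.36]
270 [-0.08 -0.23  0.36  0.45 -0.61  2.63]
285 [-0.08 -0.23  0.36  0.45 -0.61  2.89]
345 [-0.08 -0.23  0.36  0.45 -0.61 -2.35]
[ 0.58795464 -0.01748376  0.18625424]
```

View pics/s6.png

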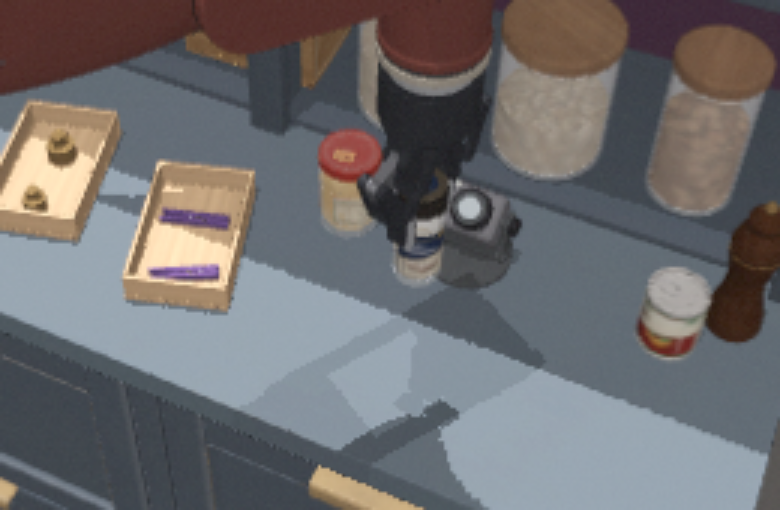

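The jar hangs upright in the gripper, the trays hold their pairs, and the tin and honey haven't moved. Going to the viewing pose.

```bash
python3 -W ignore - <<'E'
from h import *
from plant import *
def st(s): o=observe(); print(s,round(o["time_s"],2),o["eef_pos"].round(4),round(o["opening"],4),o["ft_force"].round(1))
x=-U; y0=np.cross([0,0,1.],x); y0/=np.linalg.norm(y0)
R=Ro.from_rotvec(x*np.radians(120)).as_matrix()@np.c_[x,y0,np.cross(x,y0)]; e=list(Ro.from_matrix(R).as_euler("xyz"))
t=VP+.0535*U
movep(list(t+.04*U),e); st("pre")
move_l(list(t),feed=.06); hold(.5); st("final"); print(t)
o=observe(); print("tool x vs -U",np.degrees(np.arccos(Ro.from_euler("xyz",o["tcp_rot"]).as_matrix()[:,0]@-U)))
for n in ("scene","top","wrist"):
    im,d,K,D,T=grab(n,n+"7"); c=dict(scene=im[150:320,220:480],top=im[120:280,200:450],wrist=im)[n]
    cv2.imwrite(f"pics/{n}7.png",cv2.resize(c,None,fx=3 if n!="wrist" else 1,fy=3 if n!="wrist" else 1)[:,:,::-1])
E
```

```text
pre 27.63 [ 0.535  -0.0289  0.2632] 0.0402 [-0.3 -0.9 -1.3]
final 28.95 [ 0.558  -0.0239  0.2303] 0.0397 [ 0.6  0.  -1.6]
[ 0.55797597 -0.02385592  0.23010541]
tool x vs -U 0.015838510680275555
```

View pics/scene7.png

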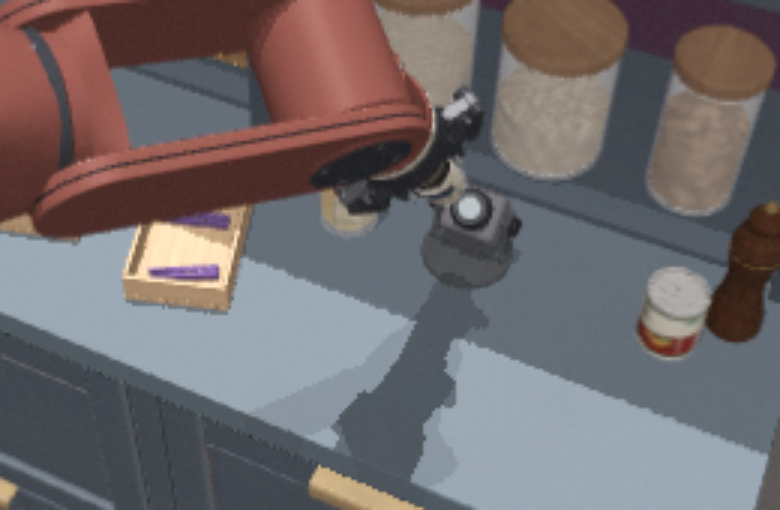

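View pics/wrist7.png

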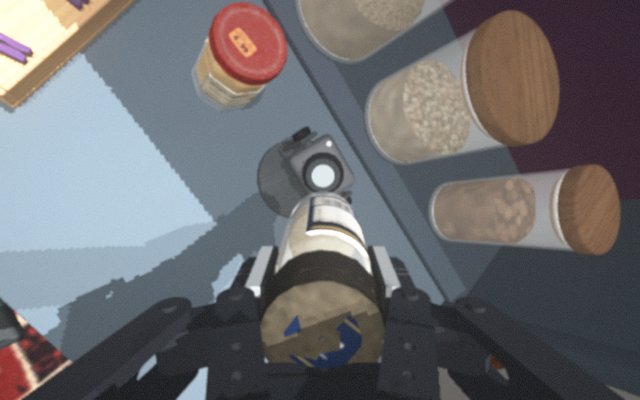

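View pics/top7.png

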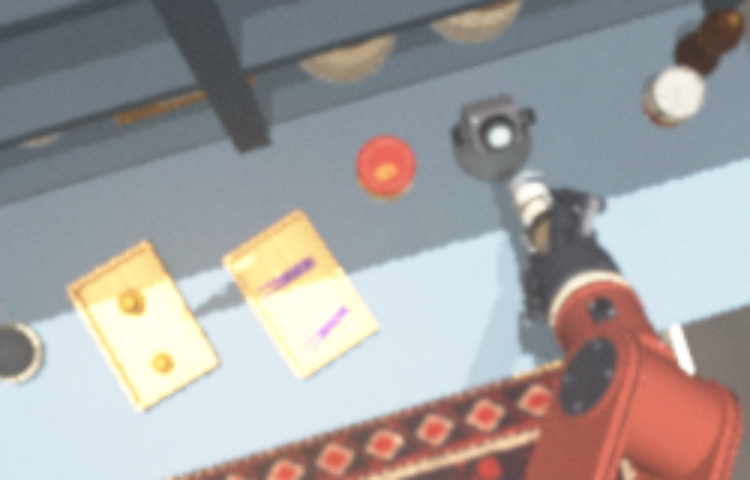

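The pictures show the jar leaning, cap at (322,330) and body running up to the lens at (322,175) in the wrist view. A quick check of the held jar's axis against the line of sight, then I hand in.

```bash
python3 -W ignore - <<'E'
from h import *
from plant import *
from scipy.optimize import least_squares
A=[]
for n in ("wrist7","top7","scene7"):
    im,d,K,D,T=load(f"pics/{n}.npz"); P=cloud(d,K,D,T).reshape(-1,3); P=P[np.isfinite(P[:,0])]
    s=(P-VP)@U; r=np.linalg.norm(P-VP-s[:,None]*U,axis=1); m=(s>.002)&(s<.05)&(r<.032)
    print(n,m.sum(),"s range",s[m].min() if m.any() else 0,"r pct",np.percentile(r[m],[5,50,95]).round(4) if m.any() else 0)
    c=(s>.09)&(s<.115)&(r<.017)
    if c.sum()>20: print("  cap s median",np.median(s[c]))
    A.append(P[m])
Q=A[0]; e1=np.cross(U,[0,1,0]);e1/=np.linalg.norm(e1);e2=np.cross(U,e1)
def f(p):
    dd=U+p[2]*e1+p[3]*e2; dd/=np.linalg.norm(dd); v=Q-VP-p[0]*e1-p[1]*e2; return np.linalg.norm(v-np.outer(v@dd,dd),axis=1)-.0205
r=least_squares(f,np.zeros(4),loss="soft_l1",f_scale=.001); print("offset m, tilt rad",r.x.round(4),np.abs(r.fun).mean())
o=observe(); print(o["joint_velocities"].round(4),o["opening"],o["time_s"])
E
```

```text
wrist7 1692 s range 0.002002975915815941 r pct [0.0194 0.02   0.0205]
  cap s median 0.10583670734522566
top7 94 s range 0.002622105543602309 r pct [0.0179 0.0204 0.0226]
  cap s median 0.10622394755793575
scene7 61 s range 0.00416827845369465 r pct [0.0199 0.0208 0.0216]
offset m, tilt rad [ 0.0001  0.0009 -0.0038 -0.0096] 0.00022835868749701706
[ 0.0004  0.0005  0.0009  0.0003 -0.0007 -0.0006] 0.03967352612302922 29.1
```

Run:
```python
from plant import *
job_done(); print(observe()["time_s"])
```

```text
the job is handed in; nothing more can be done
the job is handed in; nothing more can be done
```

The sorting is done and I handed the job in at about 29 s, with the jar still held steady in front of the little camera. I don't have a verdict, since handing in reports none.

- **Trays:** The brass weight stands beside the smaller one in the weight tray, and the loose clip lies beside the other in the clip tray. I checked both with the wrist camera after releasing them, and the top picture taken at the final pose still shows both pairs there.
- **Jar:** It is held with its underside to the lens. A fit to the wrist depth picture puts its axis about 1 mm and 0.01 rad from the line of sight I measured. The cap sits where a 130 mm distance requires, to about 1 mm. The scene and top cameras agreed, and the joints were at rest.
- **Line of sight:** My measurement of the lens position and direction agreed across three views to about 4 mm and under 1°.
- **Tin, honey jar and timer:** The arm never touched them, and all three appear where they stood in the final top picture. I judged this by eye and did not measure their positions again.

No check failed. The one small disagreement was the gripper reading 1–2 mm under the given sizes when holding the weight, the clip and the jar.

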